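# Mesh the reaming cone on the juicer and hold it pressed

## Task

Pick the yellow reaming cone off the draining mat and put it on the citrus juicer's spindle: turn it until its slots mesh with the spindle's four splines and it drops fully home, then press it down so that the sprung shaft sinks as far as it goes and switches on. Finish while the gripper is still holding the cone pressed down: do not let go. Leave the mug, tumbler, spoon and half orange where they are.

Things in the scene. Friction and masses are not known exactly. Their poses are not given: they have to be found in the camera images.
- cone: Loose yellow reaming cone of a citrus juicer, about 70 g, standing dome up on the mat. Origin: centre of its flat underside; z up. Upright round skirt, 50 mm in diameter, from z = 0 to 28 mm (grip here); above it a dome narrowing to its top at z = 62 mm. Four bold orange ribs run up skirt and dome at its +x, +y, -x, -y, over the slot ends of its socket: yaw matters only modulo 90 degrees.
- cone_socket (a point): Mouth of the cone's socket, at the centre of its underside (same point and axes as cone). The socket is cross-shaped, open only below, 28 mm deep: two crossing slots along the cone's x and y axes, each 7.5 mm wide and 27 mm long.
- juicer: Green citrus juicer, fixed to the worktop, 160 mm across, with a white juice dish on top (short spout at its -x, 102 mm out). Origin: centre of its underside, z up. Dish floor at z = 97 mm, dish rim (radius 80 mm) at z = 113 mm, the spindle stands up in the middle.
- spindle_seat (a point): Centre of the yellow shoulder disc (32 mm across) of the juicer's spindle, 122 mm above the worktop while not pressed; the cone's underside rests here when home. z up; x and y lie along the four black splines: a cross, each bar 24 mm long and 5 mm wide, rising 16 mm above this point. The spindle stands at a random yaw and is stiff to turn (0.35 N m). It sinks with the sprung shaft.
- pilot_tip (a point): Top of the steel pilot pin on the spindle, 26 mm above spindle_seat: 8.4 mm in diameter, its upper 5 mm tapered. The cone's socket slips over the pin at any yaw, then stands on the splines 16 mm above home until its slots mesh with them (within about 6 degrees), when it can slide down to the shoulder.
- switch (a joint): Downward travel of the sprung spindle shaft in m: 0 = up (off), 0.006 = bottomed on its stop. It starts to sink at about 8 N and needs about 13.5 N for the full travel; it is on beyond 0.004. Pressing on unmeshed splines sinks it too.
- mat: Grey draining mat, 300 x 260 x 6 mm, fixed to the worktop; origin at the centre of its underside. Cone, mug, tumbler and spoon lie on it.
- mug: Blue mug, 80 mm across, 92 mm tall, on the mat; origin at the centre of its underside. Leave alone.
- tumbler: Red tumbler, 68 mm across, 100 mm tall, on the mat; origin at the centre of its underside. Leave alone.
- spoon: Wooden-handled spoon, 170 mm long, lying on the mat along its own x; origin under its middle. Leave alone.
- orange_half: Half orange, cut face down, 74 mm across, 37 mm tall, on the worktop beside the juicer; origin at the centre of its underside. Leave alone.
Mind the look-alikes: they are no part of the job. What is shaped like the cone but purple is not meant. Leave any pink look-alike of the juicer alone.

How it is judged:
On the way, in this order (a step that is already met when the one before it is completed fails the run):
1. the cone is lifted clear of the mat, in the gripper (z of cone in the frame of mat above 0.04 m and contact force between the fingers and cone above 1 N), for 0.2 s.
2. the cone is meshed with the splines and home on the shoulder (z of cone in the frame of spindle_seat between -0.003 and 0.003 m and horizontal distance between cone and spindle_seat below 0.003 m and angle between the z axis of cone and the z axis of spindle_seat, either way round below 0.12 rad), for 0.1 s.
At the end, for the whole second after the job is handed in: The cone sits home on the spindle's shoulder (within 3 mm in height and sideways, within 0.12 rad of the spindle's axis), the sprung shaft is held down more than 4 mm of its 6 mm, the cone is still, and the fingers still bear on it (all of step 2 and value of joint switch above 0.004 m and contact force between the fingers and cone above 3 N and linear speed of cone below 0.02 m/s); the arm keeps its last pose, push and grip.
It fails at once if another thing is pushed more than 30 mm or tipped over (distance of any of mug, tumbler, spoon, orange_half from where it was at the start of the episode above 0.03 m or angle between any of mug, tumbler, orange_half's own z axis and vertical above 0.6 rad).
It also fails if it takes over 48 s, if anything falls off the work surface, if the arm or the gripper's body presses on something with over 40 N, if the wrist force passes 120 N, or if a joint passes its speed limit or range.

## Robot

A 6-joint arm with a two-finger parallel gripper is mounted at the origin on the work surface. World frame = base frame: x ahead of the robot, y to its left, z up, the work surface at z = 0. Lengths are in m, angles in rad, forces in N, time in s.
With the tool pointing down it reaches from about 0.425 to 0.95 m from the base axis. Payload 3.5 kg.
Tool frame: the origin (TCP) lies midway between the tips of the shut fingers; the grasp point (between the pads) lies 19 mm behind it; z points along the fingers, y is the line along which they close (so a half turn about z gives the same grasp; the last joint's range is limited). The gripper opens to 85 mm and grips with 20 to 120 N. Pads are 22 mm wide; open, the fingers measure 114 mm over their backs; the gripper's body (76 mm by 85 mm) begins 54 mm behind the grasp point. The pads swing forward as they close: fully open they stand 13 mm farther back than shut.
Start: joints at [1.099, 0.286, 1.577, -0, 1.279, -0.15], TCP at [0.213, 0.64, 0.231] pointing down, gripper open.
Joint ranges: [-2.77, 2.77], [-0.9, 2.22], [0.21, 2.48], [-1.53, 4.67], [0.24, 2.81], [-2.84, 2.84]. Speed limits (rad/s): [2.79, 2.79, 3.14, 3.14, 3.14, 3.14].

## Interface

Orientations are given as a unit quaternion [w, x, y, z].
In Python, from plant import bot gives the robot as it stands. Calls block until the motion is done:
- bot.move_to(position, orientation): joint-space move of the TCP to a pose.
- bot.move_l(position, rot=None, speed=0.15): straight line of the TCP; rot=None keeps the orientation; speed is the mean speed in m/s.
- bot.move_joints(angles): joint-space move.
- bot.gripper_to(opening, strength=None): finger opening in m; strength is the grip in N (None keeps the last); returns when the fingers have stopped.
- bot.sleep(seconds).
- bot.solve_ik(position, orientation): joint angles nearest the present ones, or None.
- bot.read_camera(name): name is "scene" or "side" or "wrist"; returns a dict with "color" (420x560x3 uint8, red, green, blue), "z_map" (420x560 float32, m along the optical axis (not along the pixel's ray), 0 where there is no reading), "fx", "fy", "cx", "cy" (pixels), "rvec" (rotation vector, rad) and "tvec" (3), from world to camera coordinates, as OpenCV has them; the wrist camera has in their place "T_tool_cam" (4x4, takes a point from camera to tool coordinates, whose origin is the TCP and whose axes are the flange's). Camera axes: x right, y down, z forward; pixel columns grow to the right and rows downward; lengths in m; the calibration is good to about 2 mm. A picture is of the moment at which its call begins: read the wrist's pose just before it.
A pose or a line that the arm cannot do raises bot.Unreachable and nothing moves.
- bot.hand_in(): hands the job in; it is judged then, once.
Readings, each from a call of its own:
- bot.current_t(): time.
- bot.current_q(): joint angles.
- bot.current_joint_vel(): joint speeds.
- bot.current_effort(): joint torques, N m.
- bot.current_tool_pos(): TCP position.
- bot.current_orientation(): TCP orientation.
- bot.current_force(): force on the tool from outside, world axes, zero at the start.
- bot.current_moment(): the same for the moment, N m.
- bot.current_gripper_width(): finger opening in m.
- bot.current_grip_force(): force on a finger pad.
Only numpy, scipy, OpenCV 4.12 (cv2) and the standard library are available. Lean on these libraries where they do the work, as an engineer would, in place of code of your own. Each camera call takes 0.05 s, during which the arm holds its last target. There are 200 camera calls.

## Working session

There is one attempt and no reset: what is moved stays moved. The work goes in short steps, each a Python script; the robot and the scene stay as the last script left them, time stands still between calls to the robot, and variables do not carry over. Pictures are saved under pics/ and viewed, at most 10 in all, crops included, and the job is handed in when it is done.

```bash
ls; mkdir -p pics; cat > h.py <<'E'
import numpy as np, cv2
from plant import bot
from scipy.spatial.transform import Rotation as R
def cam(name):
    p=np.array(bot.current_tool_pos());q=np.array(bot.current_orientation())
    d=bot.read_camera(name)
    if name=='wrist':
        T=np.eye(4);T[:3,:3]=R.from_quat(q[[1,2,3,0]]).as_matrix();T[:3,3]=p
        d['T']=T@np.array(d['T_tool_cam'])
    else:
        M=np.eye(4);M[:3,:3]=cv2.Rodrigues(np.array(d['rvec'],float))[0];M[:3,3]=np.ravel(d['tvec']);d['T']=np.linalg.inv(M)
    return d
def ray(d,u,v):
    r=d['T'][:3,:3]@np.array([(u-d['cx'])/d['fx'],(v-d['cy'])/d['fy'],1.]);return d['T'][:3,3],r
def plane(d,u,v,z):
    o,r=ray(d,u,v);return o+r*(z-o[2])/r[2]
def cloud(d):
    h,w=d['z_map'].shape;v,u=np.mgrid[:h,:w];z=d['z_map']
    P=np.stack([(u-d['cx'])/d['fx']*z,(v-d['cy'])/d['fy']*z,z],-1)
    return P@d['T'][:3,:3].T+d['T'][:3,3]
def save(d,n): cv2.imwrite('pics/'+n,d['color'][:,:,::-1])
def down(yaw):  # tool z down, tool y axis at yaw+90deg sense
    q=(R.from_euler('z',yaw)*R.from_euler('x',np.pi)).as_quat();return q[[3,0,1,2]]
E
python3 - <<'E'
from h import *
import pickle
print(bot.current_t(),bot.current_orientation())
D={n:cam(n) for n in('scene','side','wrist')}
pickle.dump(D,open('d0.pkl','wb'))
for n,d in D.items(): print(n,d['T'].round(3).tolist(),d['fx'],(d['z_map']>0).mean())
im=np.hstack([D['scene']['color'],D['side']['color']]);save(D['scene'],'a_scene.png');save(D['side'],'a_side.png')
E
```

```text
pics
0.0 [-3.63836404e-04  1.60187521e-01  9.87085902e-01 -1.11664376e-03]
scene [[-0.275, 0.739, -0.615, 1.343], [0.961, 0.215, -0.172, 0.263], [0.005, -0.639, -0.77, 1.129], [0.0, 0.0, 0.0, 1.0]] 542.9224564236919 0.9960331632653061
side [[0.771, -0.357, 0.528, -0.06], [-0.637, -0.455, 0.622, -0.66], [0.019, -0.816, -0.578, 0.766], [0.0, 0.0, 0.0, 1.0]] 461.4516054976133 0.9958715986394557
wrist [[0.316, 0.916, 0.247, 0.15], [0.949, -0.305, -0.085, 0.661], [-0.003, 0.261, -0.965, 0.374], [0.0, 0.0, 0.0, 1.0]] 349.0892584984982 0.9960714285714286
```

View pics/a_scene.png

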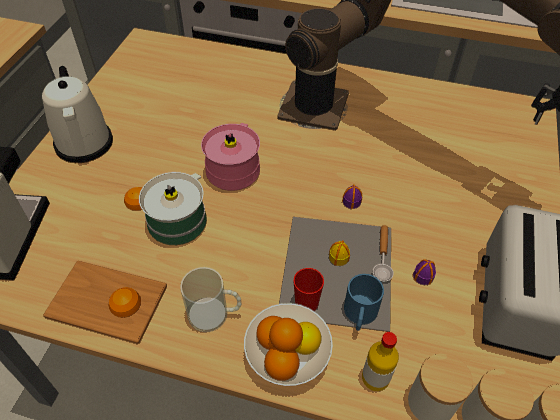

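View pics/a_side.png

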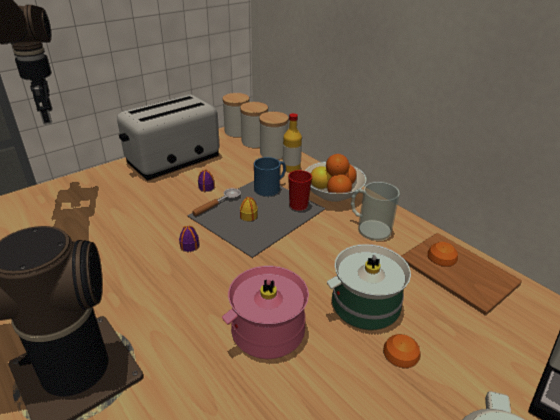

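Scene: the yellow cone is at (340,253), with look-alikes purple at (352,197) and (425,271), and a lemon and orange in the bowl at (300,340). The green juicer's spindle is at (171,192) and the pink look-alike's is at (230,140). Side: cone (249,209), purple (189,238) and (206,180), green spindle (373,265), pink (268,290). I choose the yellow cone on the mat and the green juicer.

```bash
cat >> h.py <<'E'
def mask(d,lo,hi,box):
    m=cv2.inRange(cv2.cvtColor(d['color'],cv2.COLOR_RGB2HSV),np.array(lo),np.array(hi))
    k=np.zeros_like(m);x0,y0,x1,y1=box;k[y0:y1,x0:x1]=m[y0:y1,x0:x1];return k
def tri(d1,p1,d2,p2):
    o1,r1=ray(d1,*p1);o2,r2=ray(d2,*p2)
    s=np.linalg.lstsq(np.stack([r1,-r2],1),o2-o1,rcond=None)[0]
    a,b=o1+s[0]*r1,o2+s[1]*r2;return (a+b)/2,np.linalg.norm(a-b)
E
python3 - <<'E'
from h import *
import pickle
D=pickle.load(open('d0.pkl','rb'));S,E=D['scene'],D['side']
def rep(n,cs,ce,bs,be,lo,hi):
    o=[]
    for d,b in((S,bs),(E,be)):
        m=mask(d,lo,hi,b);v,u=np.nonzero(m);P=cloud(d)[m>0]
        o.append((u.mean(),v.min()));print(n,len(u),'px',u.mean().round(1),v.min(),v.max(),'cloud med',np.median(P,0).round(4),'z95',np.percentile(P[:,2],95).round(4),'mid',((P.min(0)+P.max(0))/2).round(4))
    p,g=tri(S,o[0],E,o[1]);print('  top tri',p.round(4),g.round(4))
Y=((12,120,70),(34,255,255))
rep('cone',0,0,(325,235,355,270),(235,193,264,226),*Y)
rep('spindle yellow',0,0,(155,180,188,206),(358,254,388,280),(22,130,70),(34,255,255))
for n,d,bs in(('mug',S,(340,272,390,325)),('tumbler',S,(290,265,326,312))):
    m=mask(d,(95,60,30),(125,255,255),bs) if n=='mug' else mask(d,(0,150,60),(8,255,255),bs)|mask(d,(172,150,60),(180,255,255),bs)
    P=cloud(d)[m>0];print(n,np.percentile(P,[2,50,98],axis=0).round(3).tolist())
# juicer dish rim: cloud points z ~0.113
P=cloud(S);k=np.zeros(P.shape[:2],bool);k[165:245,130:215]=1;k&=abs(P[...,2]-.113)<.004
Q=P[k];print('rim',len(Q),((np.percentile(Q,2,axis=0)+np.percentile(Q,98,axis=0))/2).round(3),np.ptp(Q,axis=0).round(3))
a=cv2.resize(S['color'][225:285,300:400],(800,480),interpolation=3)
cv2.imwrite('pics/b.png',a[:,:,::-1])
E
```

```text
cone 427 px 339.0 240 265 cloud med [0.5749 0.2024 0.0413] z95 0.063 mid [0.9233 0.218  0.5638]
cone 334 px 248.2 197 220 cloud med [0.5501 0.1866 0.0381] z95 0.0647 mid [ 0.2704 -0.1918  0.3855]
  top tri [0.5584 0.1961 0.0723] 0.0008
spindle yellow 57 px 170.6 189 199 cloud med [ 0.5755 -0.2266  0.1189] z95 0.1231 mid [0.9464 0.0075 0.6168]
spindle yellow 68 px 371.9 261 270 cloud med [ 0.5593 -0.2386  0.1215] z95 0.1235 mid [ 0.5633 -0.2328  0.1224]
  top tri [ 0.5653 -0.2297  0.1302] 0.0003
mug [[0.652, 0.244, 0.007], [0.686, 0.28, 0.06], [0.755, 0.316, 0.098]]
tumbler [[0.678, 0.126, 0.016], [0.693, 0.155, 0.073], [0.742, 0.186, 0.105]]
rim 194 [ 0.569 -0.23   0.113] [0.16  0.157 0.008]
```

View pics/b.png

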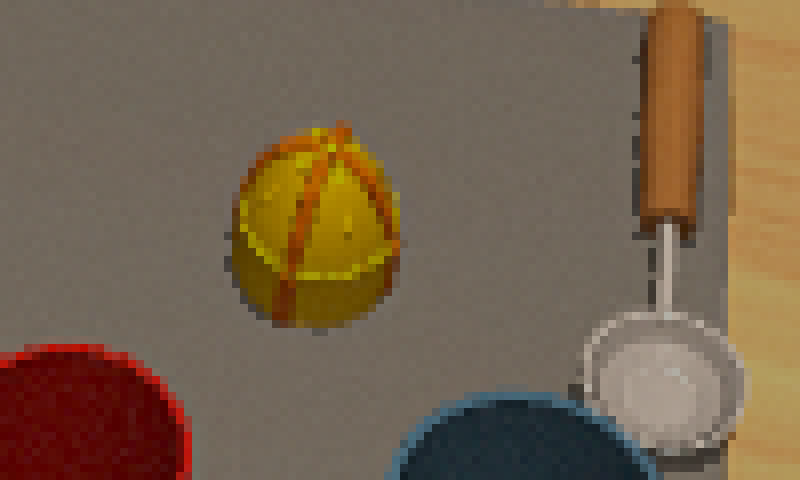

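The crop confirms it: a yellow dome with orange ribs on the grey mat, at about (339,253) in the scene image. Coarse positions are cone (0.562, 0.196) and spindle (0.566, -0.230), and the seat height reads about 0.122. Next I take wrist views of each from two places.

```bash
python3 - <<'E'
from h import *
import pickle
D={}
yaw=1.57
ax=np.array([np.cos(yaw),np.sin(yaw),0])
for n,c in(('cone',[.562,.196,.16]),('spin',[.566,-.230,.22])):
    c=np.array(c)
    bot.move_to(c,down(yaw));bot.sleep(.15);D[n+'0']=cam('wrist')
    bot.move_l(c-.035*ax,speed=.1);bot.sleep(.15);D[n+'1']=cam('wrist')
pickle.dump(D,open('d1.pkl','wb'))
print(bot.current_t(),bot.current_q())
for i in(0,1):
    cv2.imwrite(f'pics/c{i}.png',cv2.resize(np.hstack([D['cone%d'%i]['color'],D['spin%d'%i]['color']])[:,:,::-1],(800,300),interpolation=cv2.INTER_AREA))
a=np.vstack([cv2.imread('pics/c0.png'),cv2.imread('pics/c1.png')]);cv2.imwrite('pics/c.png',a)
E
```

```text
5.4667 [-5.99774925e-01  1.86703309e-01  1.71662040e+00  7.93639949e-05
  1.23847363e+00 -5.99236680e-01]
```

View pics/c.png

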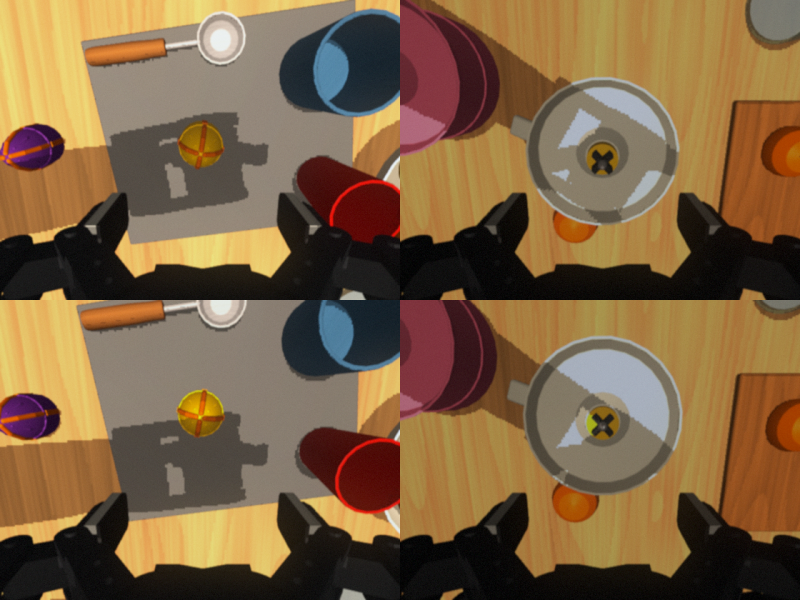

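Wrist views, at full-image pixels: the cone is at (280,202) and (280,157), the green juicer's spindle cross at (283,224) and (283,174). Next I extract centres, heights and yaws.

```bash
cat > m.py <<'E'
from h import *
import pickle
D=pickle.load(open('d1.pkl','rb'))
def fold(P,c,w=(.004,.03)):
    v=P[:,:2]-c;r=np.hypot(*v.T);k=(r>w[0])&(r<w[1]);t=np.arctan2(v[k,1],v[k,0]);f=np.exp(4j*t).mean();return np.degrees(np.angle(f)/4),abs(f),k.sum()
px=[]
for i,(x,y) in enumerate(((280,202),(280,157))):
    d=D[f'cone{i}'];b=(x-45,y-45,x+45,y+45);C=cloud(d)
    al=mask(d,(5,110,50),(36,255,255),b);al=cv2.morphologyEx(al,cv2.MORPH_OPEN,np.ones((3,3)))
    P=C[al>0];P=P[P[:,2]>.004];T=P[P[:,2]>P[:,2].max()-.006];S=P[(P[:,2]>.012)&(P[:,2]<.036)]
    from scipy.optimize import least_squares
    # dome is a surface of revolution: centre per height slice via circle fit
    for lo,hi in((.036,.046),(.046,.056)):
        Q=P[(P[:,2]>lo)&(P[:,2]<hi)];s=least_squares(lambda p:np.hypot(Q[:,0]-p[0],Q[:,1]-p[1])-p[2]-p[3]*(Q[:,2]-lo),[.562,.196,.02,-.5],loss='soft_l1',f_scale=.001);print(' slice',lo,len(Q),s.x.round(4))
    c=s.x[:2]
    o=mask(d,(5,110,50),(17,255,255),b);O=C[o>0]
    print('cone',i,'zmax',np.percentile(P[:,2],99).round(4),'top',T.mean(0).round(4),'ribs',fold(O,c))
    (u,v),r=cv2.minEnclosingCircle(np.argwhere(al>0)[:,::-1].astype(np.float32));px.append((u,v));print('  sil',u,v,r,'plane .034',plane(d,u,v,.034).round(4))
print('tri sil',tri(D['cone0'],px[0],D['cone1'],px[1]))
px=[]
for i,(x,y) in enumerate(((283,224),(283,174))):
    d=D[f'spin{i}'];b=(x-32,y-32,x+32,y+32);C=cloud(d)
    ye=mask(d,(15,130,60),(36,255,255),b)
    cs,_=cv2.findContours(ye,cv2.RETR_EXTERNAL,cv2.CHAIN_APPROX_NONE);h=cv2.convexHull(np.vstack([c for c in cs if cv2.contourArea(c)>8]))
    e=cv2.fitEllipse(h);px.append(e[0]);p=plane(d,*e[0],.122)
    hm=np.zeros_like(ye);cv2.fillConvexPoly(hm,h,255)
    bl=(mask(d,(0,0,0),(180,255,75),b)>0)&(hm>0)
    P=C[bl];s=P[abs(P[:,2]-.138)<.004]
    pl=np.array([plane(d,u,v,.138) for v,u in np.argwhere(bl)]);pc=(pl.min(0)+pl.max(0))/2
    print('spin',i,'ell',np.round(e[0],1),np.round(e[1],1),'p',p.round(4),'yellow z',np.median(C[ye>0],0).round(4),'black z',np.median(P,0).round(4),len(s),'yaw',fold(pl,p[:2],(.006,.013)),fold(s,p[:2],(.006,.013)),'cross ctr',s.mean(0).round(4))
    x0=C[hm>0];print('  pin top',x0[x0[:,2]>.144].mean(0).round(4),x0[:,2].max().round(4))
print('tri',tri(D['spin0'],px[0],D['spin1'],px[1]))
E
python3 m.py
```

```text
slice 0.036 380 [ 0.559   0.2001  0.0232 -0.2246]
 slice 0.046 865 [ 0.559   0.2002  0.0209 -0.4953]
cone 0 zmax 0.0703 top [0.5612 0.2629 0.3039] ribs (np.float64(-10.12344081802461), np.float64(0.8048008890001357), np.int64(894))
  sil 281.0 202.0 34.71320724487305 plane .034 [0.5592 0.2017 0.034 ]
 slice 0.036 344 [ 0.559   0.2002  0.0232 -0.2418]
 slice 0.046 979 [ 0.559   0.2002  0.0209 -0.4941]
cone 1 zmax 0.0704 top [0.5615 0.2273 0.3038] ribs (np.float64(-10.281294769196094), np.float64(0.8260803260354055), np.int64(846))
  sil 280.0790710449219 158.1277313232422 34.822532653808594 plane .034 [0.5587 0.2006 0.034 ]
tri sil (array([0.55885912, 0.19976031, 0.02537365]), np.float64(0.0004812248883837378))
spin 0 ell [282.9 221.5] [44.4 45.3] p [ 0.5651 -0.2317  0.122 ] yellow z [ 0.5652 -0.2267  0.1232] black z [ 0.5652 -0.2289  0.1389] 404 yaw (np.float64(42.58941604757979), np.float64(0.4908327455399017), np.int64(414)) (np.float64(42.81688209929842), np.float64(0.7402186496002289), np.int64(307)) cross ctr [ 0.5652 -0.2307  0.1386]
  pin top [ 0.5651 -0.2264  0.1624] 0.3635
spin 1 ell [283.6 172. ] [45.4 47. ] p [ 0.5653 -0.2323  0.122 ] yellow z [ 0.5654 -0.2308  0.1233] black z [ 0.5662 -0.2299  0.1392] 399 yaw (np.float64(42.71786112101943), np.float64(0.6918051605431592), np.int64(340)) (np.float64(42.58957404816154), np.float64(0.7566262239327671), np.int64(302)) cross ctr [ 0.5652 -0.2315  0.1389]
  pin top [ 0.5651 -0.2306  0.1552] 0.3637
tri (array([ 0.56519501, -0.2328003 ,  0.11824663]), np.float64(0.00019837049873471215))
```

Measurements agree across views: cone (0.559, 0.200), yaw -10.2°; spindle (0.565, -0.2315), yaw 42.7°. Top and shoulder heights match the text to within 2 mm. I'll centre the cone with a light squeeze at one yaw, then grip firmly 90° away and lift.

```bash
python3 - <<'E'
from h import *
c=np.array([.559,.2002,0]);rd=np.radians
bot.gripper_to(.07,20)
bot.move_to(c+[0,0,.13],down(rd(34.8)))
bot.move_l(c+[0,0,.006],speed=.12)
bot.gripper_to(.03,20);print('w',bot.current_gripper_width(),bot.current_grip_force(),bot.current_tool_pos())
bot.gripper_to(.07)
bot.move_l(c+[0,0,.006],rot=down(rd(79.8)));bot.move_l(c+[0,0,.006],rot=down(rd(124.8)))
bot.gripper_to(.03,80);print('w',bot.current_gripper_width(),bot.current_grip_force(),bot.current_force(),bot.current_t())
bot.move_l(c+[0,0,.12],speed=.1);bot.sleep(.2)
print('lift',bot.current_gripper_width(),bot.current_grip_force(),bot.current_t(),bot.current_force())
d=cam('side');cv2.imwrite('pics/d.png',cv2.resize(d['color'][80:300,150:450],(800,587))[:,:,::-1])
E
```

```text
w 0.04942953949026237 21.191181745380163 [0.5599852  0.2003584  0.00731487]
w 0.048576894842893674 82.62633617967367 [-0.8602629   0.63450773  3.25068119] 11.5333
lift 0.04773313798803187 82.25873339921236 13.025 [-0.04798521 -0.53679061 -1.50186654]
```

View pics/d.png

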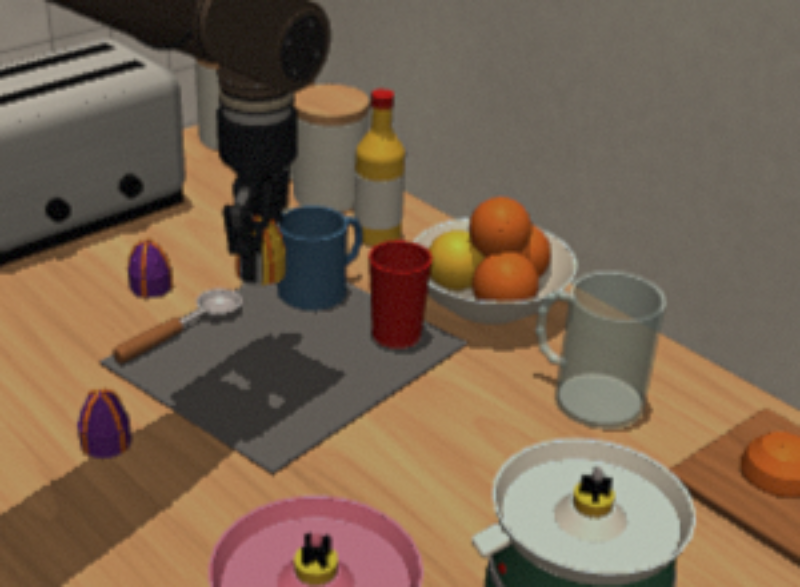

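The crop shows the cone held upright between the fingers at crop (270,250). The mug, tumbler and spoon are undisturbed. Before moving, I check the cone's height and axis in the grip from depth.

```bash
python3 - <<'E'
from h import *
print(np.round(bot.current_tool_pos(),4))
for n in('side','scene'):
    d=cam(n);C=cloud(d);p=np.array([.559,.2,.15])
    k=(np.hypot(C[...,0]-.559,C[...,1]-.2)<.03)&(C[...,2]>.1)&(C[...,2]<.2)&(mask(d,(5,110,40),(36,255,255),(0,0,560,420))>0)
    P=C[k];print(n,len(P),np.percentile(P[:,2],[0,2,50,98,100]).round(4))
    v,u=np.nonzero(k)
    for lo,hi in((.118,.135),(.135,.15),(.15,.165),(.165,.18)):
        q=P[(P[:,2]>lo)&(P[:,2]<hi)];print('  ',lo,len(q),q.mean(0).round(4) if len(q) else '', q.min(0).round(3) if len(q) else '',q.max(0).round(3) if len(q) else '')
E
```

```text
[0.5587 0.2001 0.1194]
side 196 [0.1185 0.12   0.1484 0.1892 0.1993]
   0.118 49 [0.5553 0.1792 0.1267] [0.533 0.173 0.119] [0.573 0.205 0.135]
   0.135 56 [0.5563 0.179  0.1429] [0.533 0.171 0.135] [0.578 0.204 0.15 ]
   0.15 49 [0.5617 0.1814 0.1578] [0.545 0.174 0.15 ] [0.585 0.204 0.165]
   0.165 33 [0.5609 0.1867 0.1707] [0.544 0.174 0.165] [0.581 0.207 0.179]
scene 253 [0.1134 0.117  0.1508 0.1832 0.1996]
   0.118 51 [0.5814 0.192  0.1279] [0.564 0.177 0.119] [0.588 0.206 0.135]
   0.135 63 [0.5774 0.1897 0.1434] [0.555 0.175 0.135] [0.586 0.205 0.15 ]
   0.15 91 [0.5724 0.1926 0.1573] [0.538 0.178 0.15 ] [0.587 0.218 0.164]
   0.165 34 [0.5676 0.1924 0.1694] [0.557 0.185 0.165] [0.582 0.217 0.177]
```

```bash
python3 - <<'E'
from h import *
s=np.array([.5652,-.2315,0]);q=down(np.radians(87.7))
bot.move_l([.559,.2002,.2],speed=.15)
bot.move_to(s+[0,0,.19],q)
bot.move_l(s+[0,0,.152],speed=.08);bot.sleep(.2)
f0=np.array(bot.current_force());print(f0.round(2),bot.current_t())
for z in np.arange(.148,.121,-.003):
    bot.move_l(s+[0,0,z],speed=.06);bot.sleep(.05)
    f=np.array(bot.current_force())-f0
    print(round(z,4),np.round(bot.current_tool_pos(),4),f.round(2),np.round(bot.current_moment(),2))
    if abs(f[2])>6 or np.hypot(*f[:2])>8: break
print(bot.current_t(),bot.current_gripper_width())
E
```

```text
[ 0.23  0.11 -0.85] 16.275
0.148 [ 0.5651 -0.2314  0.1478] [-0.2  -0.26  0.76] [0.01 0.05 0.  ]
0.145 [ 0.5651 -0.2314  0.1448] [ 0.13 -0.08  0.72] [ 0.08  0.01 -0.03]
0.142 [ 0.5651 -0.2315  0.1418] [-0.39 -0.27 -0.63] [-0.   -0.01 -0.06]
0.139 [ 0.5651 -0.2315  0.1388] [-1.01 -0.31  0.44] [0.01 0.01 0.02]
0.136 [ 0.5651 -0.2314  0.1358] [ 0.36 -1.03 -0.39] [ 0.01 -0.03  0.01]
0.133 [ 0.5651 -0.2315  0.1328] [-0.12  0.55  0.07] [-0.01  0.09 -0.02]
0.13 [ 0.5651 -0.2315  0.1298] [-0.81  0.04  0.66] [-0.01  0.04 -0.02]
0.127 [ 0.5651 -0.2314  0.1268] [0.73 0.34 0.67] [ 0.03  0.04 -0.  ]
0.124 [ 0.5651 -0.2315  0.1238] [-1.02  0.01  0.63] [-0.04 -0.02 -0.05]
18.975 0.048124426019009486
```

It meshed without resistance. Now I press until the shaft bottoms.

```bash
python3 - <<'E'
from h import *
s=np.array([.5652,-.2315,0])
for z in np.arange(.1225,.105,-.001):
    bot.move_l(s+[0,0,z],speed=.03);bot.sleep(.1)
    f=np.mean([np.array(bot.current_force()) for _ in range(1)],0)
    print(round(z,4),np.round(bot.current_tool_pos(),4),f.round(2))
    if f[2]>24: break
bot.sleep(.4)
print(bot.current_force(),bot.current_tool_pos(),bot.current_t(),bot.current_gripper_width(),bot.current_grip_force())
d=cam('side');cv2.imwrite('pics/e.png',cv2.resize(d['color'][200:340,290:470],(771,600))[:,:,::-1])
E
```

```text
0.1225 [ 0.5654 -0.2316  0.1227] [-0.26 -0.14 -1.26]
0.1215 [ 0.5655 -0.2317  0.1226] [-3.04  1.61  5.76]
0.1205 [ 0.5654 -0.2317  0.122 ] [-3.06  0.63  6.34]
0.1195 [ 0.5655 -0.2317  0.1212] [-3.57  1.62  8.42]
0.1185 [ 0.5655 -0.2316  0.1203] [-3.55  2.15  8.71]
0.1175 [ 0.5655 -0.2317  0.1196] [-4.06  2.16  8.25]
0.1165 [ 0.5655 -0.2317  0.1187] [-4.64  2.93 10.09]
0.1155 [ 0.5655 -0.2317  0.1179] [-4.67  1.93 10.35]
0.1145 [ 0.5655 -0.2317  0.1171] [-3.92  2.64 10.39]
0.1135 [ 0.5655 -0.2317  0.1165] [-4.86  2.75 11.78]
0.1125 [ 0.5655 -0.2317  0.1165] [-6.5   3.48 16.25]
0.1115 [ 0.5656 -0.2317  0.1164] [-8.78  4.82 19.64]
0.1105 [ 0.5656 -0.2318  0.1164] [-11.67   5.42  23.4 ]
0.1095 [ 0.5656 -0.2317  0.1163] [-12.25   6.99  27.1 ]
[-12.10282952   5.72105665  26.59688299] [ 0.5656452  -0.23176151  0.11633928] 24.275 0.04790637465971705 85.28609555214643
```

View pics/e.png

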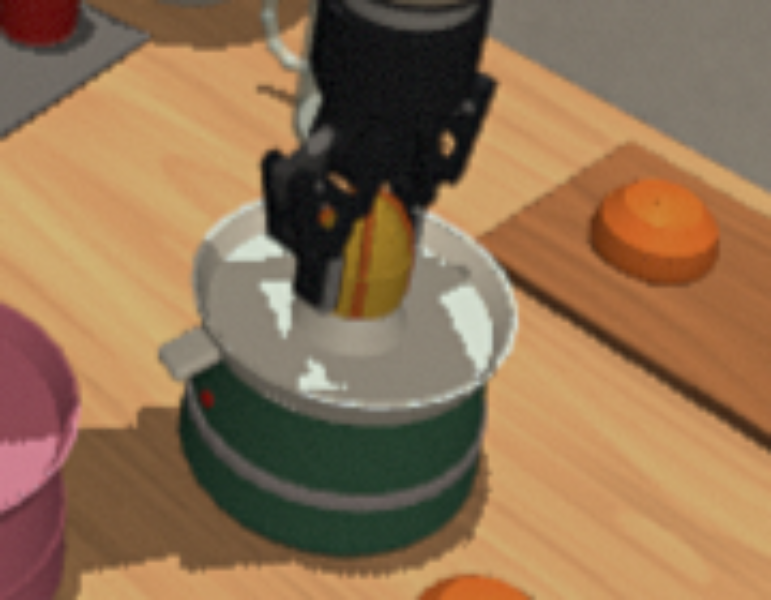

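The cone sits upright and flush on the spindle boss at crop (370,310). The tool sank 6.2 mm at about 8–12 N and then hit a hard stop, so the shaft is bottomed, held with 27 N. Handing in.

```bash
python3 -c "
from plant import bot
print(bot.hand_in())"
```

```text
the job is handed in; nothing more can be done
None
```

The job is handed in with the yellow cone meshed home on the green juicer's spindle, the shaft pressed to its stop at about 27 N and the gripper still holding it; the hand-in call returned no verdict.

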